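# Seat a lens barrel in a sprung V-block and hold it down

### The job

The lens barrel has been taken out of the small dry cabinet, whose door still stands open: push the door shut until it snaps onto its catch. Then lift the barrel from its low cradle, lay it lengthwise and centred in the sprung V-block let it settle evenly onto both sloping faces, and press it gently down on them until the sprung nest has sunk about 5 mm, half its travel. Finish while still holding it pressed down there with the gripper, bearing on both faces, and leave the other things on the bench where they stand.

Things in the scene. Friction and masses are not known exactly. Their poses are not given: they have to be found in the camera images.
- barrel: dark steel lens barrel, a plain cylinder of 36 mm diameter and 120 mm length with bright end rings and glass in both ends, 0.15 to 0.26 kg; it lies level. Origin at its centre, x along its axis (either end may be either way round; it may have rolled about x). Its free middle part, 56 mm or more between the supports of both cradle and V-block, is the place to grip it across its diameter from above
- cradle: low grey plastic storage cradle, fixed: base plate 116 x 70 x 8 mm with two pairs of shallow saddles, 14 mm long, centred at x = -40 and +40 mm, 30 mm to each side, tops 38 mm above the worktop. Origin at the centre of its underside, x along the barrel, whose axis lies 45 mm above the worktop while it rests here
- vbase: fixed dark steel base plate of the sprung V-block, 130 x 92 x 10 mm, origin at the centre of its underside on the worktop, x along the V groove. Four guide posts at its corners (x +-50, y +-39 mm) stand 41 mm high
- nest_seat (a point): on the sprung nest: the point where the centre of a centred, fully seated barrel lies, 68 mm above the worktop while the nest is up; x along the V groove, z up; it sinks with the nest. The V is of bright steel, 90 degrees, in two lands 24 mm long centred at x = -40 and +40 mm, with a slot 56 mm wide between them, open to both sides and down to the nest plate 36 mm below this point; the lands reach 34 mm to each side and their tops lie 1.5 mm below this point
- nest (a joint): how far the sprung nest has been pressed down, in m: 0 up, 0.010 at its stop. The nest stays up under the barrel's weight alone; about 4 N more begins to move it and each further mm takes 1.5 N, so 5 mm takes about 11 N. The nest gives way only up and down: a barrel gripped firmly across and a fraction of a mm to one side bears on one face only, so let it settle free in the V before pressing; closed fingertips pressing on top of its middle then load both faces alike
- drycab: small grey dry cabinet for lenses, fixed, 130 mm deep, 180 mm wide, 140 mm high, front towards -x of its frame; origin at the centre of its underside, z up
- door (a joint): angle of the cabinet's door in rad: 0 shut and on its catch; it opens to 1.4 and starts 0.5 to 1.1 open. Hinge upright at the left (+y) front edge. Light hinge friction (about 1 N at door_push) keeps it where it is left; from about 0.09 rad a sprung ball catch resists with up to about 8 N at door_push, and below about 0.035 rad it pulls the door home and holds it
- door_hinge (a point): point on the door's hinge axis, 124 mm above the worktop; it turns with the door: its x axis is normal to the door and points into the cabinet when shut, its y axis points from the free edge to the hinge. The panel is 8 mm thick, 178 mm wide, its top edge 139 mm above the worktop
- door_push (a point): point on the outer face of the door's top rail (30 mm high) 115 mm from the hinge axis and 15 mm below the door's top edge, good for pushing; axes as door_hinge, so push along +x. A small knob (14 mm wide, standing out 12 mm) sits lower down near the free edge
- bottle_std: bystander: larger clear reagent bottle with screw cap, 140 mm high, loose, at the back
- bottle_blank: bystander: smaller reagent bottle with white cap, 104 mm high, loose, at the back
- timer: bystander: small flat laboratory timer, 62 x 68 x 20 mm, loose
- tape: bystander: roll of brown tape lying flat, 92 mm across, 48 mm high, loose

How it is judged:
By the outcome, as a careful person would: the job done as asked, in the order asked, and still so for the second after the job is handed in, while the arm keeps its last pose, push and grip.
It also fails if it takes over 64 s, if anything falls off the work surface, if the arm or the gripper's body presses on something with over 40 N, if the wrist force passes 120 N, or if a joint passes its speed limit or range.

### The arm

A 7-joint arm with a two-finger parallel gripper is mounted at the origin on a cart in front of the work surface, level with it; the furniture and walls round the work are solid. World frame = base frame: x ahead of the robot, y to its left, z up, the work surface at z = 0. Lengths are in m, angles in rad, forces in N, time in s.
With the tool pointing down it reaches from about 0.425 to 0.95 m from the base axis. Payload 4.7 kg.
Tool frame: the origin (TCP) lies between the finger pads; the fingertips stand 25 mm ahead of it and the grasp point (between the pads) lies 6 mm ahead of it; z points along the fingers, y is the line along which they close (so a half turn about z gives the same grasp; the last joint's range is limited). The gripper opens to 85 mm and grips with 20 to 120 N. Pads are 22 mm wide; open, the fingers measure 114 mm over their backs; the gripper's body (76 mm by 85 mm) begins 54 mm behind the grasp point. The pads swing forward as they close: fully open they stand 13 mm farther back than shut.
Start: joints at [-1.259, 0.469, -0.049, 1.532, 0.024, 1.141, -0.082], TCP at [0.226, 0.636, 0.256] pointing down, gripper open.
Joint ranges: [-2.59, 2.59], [-0.33, 1.99], [-1.39, 1.29], [0.1, 2.45], [-1.04, 4.18], [0.21, 1.99], [-2.66, 2.66]. Speed limits (rad/s): [2.57, 2.57, 3.14, 3.14, 3.14, 3.14, 3.14].

### API

Orientations are given as a 3x3 rotation matrix whose columns are the frame's x, y, z axes.
In Python, from rig import * gives the robot as it stands. Calls block until the motion is done:
- movep(position, orientation): joint-space move of the TCP to a pose.
- move_l(position, attitude=None, feed=0.15, until_force=None): straight line of the TCP; attitude=None keeps the orientation; feed is the mean speed in m/s. With until_force (N) it stops when the force on the tool has changed by that much, and returns True; else False.
- move_joints(angles): joint-space move.
- command_gripper(opening, newtons=None): finger opening in m; newtons is the grip in N (None keeps the last); returns when the fingers have stopped.
- sleep(seconds).
- inverse_kinematics(position, orientation): joint angles nearest the present ones, or None.
- sense(): the state.
- camera(name): name is "scene" or "top" or "wrist"; returns (picture, depth): 480x640x3 uint8, red, green, blue; 480x640 float32, m along the optical axis (not along the pixel's ray), 0 where there is no reading.
- camera_params(name): a dict with "K" (3x3 intrinsics, pixels), "dist" ([k1, k2, p1, p2, k3] as OpenCV has them; the pictures are not rectified), "position" and "rotation" of the camera in the world; the wrist camera has in their place "tool_from_camera" (4x4, takes a point from camera to tool coordinates, whose origin is the TCP and whose axes are the flange's). Camera axes: x right, y down, z forward; pixel columns grow to the right and rows downward; lengths in m; the calibration is good to about 2 mm. A picture is of the moment at which its call begins: read the wrist's pose just before it. camera_params takes no time and is no camera call.
A pose or a line that the arm cannot do raises Unreachable and nothing moves.
- finish_job(): hands the job in; it is judged then, once.
The state is a dict: "time_s": time; "joint_pos": joint angles; "qd": joint speeds; "joint_efforts": joint torques, N m; "position": TCP position; "tcp_rot": TCP orientation; "wrist_force": force on the tool from outside, world axes, zero at the start; "ft_torque": the same for the moment, N m; "finger_gap": finger opening in m; "gripper_force": force on a finger pad.
Only numpy, scipy, OpenCV 4.12 (cv2) and the standard library are available. Lean on these libraries where they do the work, as an engineer would, in place of code of your own. Each camera call takes 0.05 s, during which the arm holds its last target. There are 200 camera calls.

## Working session

There is one attempt and no reset: what is moved stays moved. The work goes in short steps, each a Python script; the robot and the scene stay as the last script left them, time stands still between calls to the robot, and variables do not carry over. Pictures are saved under pics/ and viewed, at most 10 in all, crops included, and the job is handed in when it is done.

```bash
mkdir -p pics; ls
cat > h.py <<'E'
from rig import *
import numpy as np, cv2
def save(n,im): cv2.imwrite(f'pics/{n}.png',cv2.cvtColor(im,cv2.COLOR_RGB2BGR))
def campose(name):
    p=camera_params(name)
    if name=='wrist':
        s=sense();T=np.array(p['tool_from_camera']);R=np.array(s['tcp_rot'])
        return np.array(p['K']),np.array(p['dist']),R@T[:3,3]+np.array(s['position']),R@T[:3,:3]
    return np.array(p['K']),np.array(p['dist']),np.array(p['position']),np.array(p['rotation'])
def rays(cp,uv):
    K,d,c,R=cp
    u=cv2.undistortPoints(np.array(uv,float).reshape(-1,1,2),K,d).reshape(-1,2)
    return np.c_[u,np.ones(len(u))]@R.T
def onplane(cp,uv,z):
    r=rays(cp,uv); return cp[2]+r*((z-cp[2][2])/r[:,2])[:,None]
def cloud(cp,depth):
    v,u=np.mgrid[0:480,0:640]
    return (cp[2]+rays(cp,np.c_[u.ravel(),v.ravel()])*depth.ravel()[:,None]).reshape(480,640,3)
E
python3 - <<'E'
from h import *
for n in ('scene','top'):
    cp=campose(n); im,d=camera(n); save(n,im); np.savez(n,im=im,d=d,P=cloud(cp,d)); print(n,cp[2],cp[3].round(2).tolist())
E
```

```text
pics
scene [0.2124399  0.32613106 0.85388836] [[-0.69, -0.59, 0.42], [-0.72, 0.56, -0.41], [0.0, -0.59, -0.81]]
top [ 0.49063561 -0.03830264  0.94739232] [[0.02, -0.99, 0.12], [-1.0, -0.02, -0.01], [0.01, -0.12, -0.99]]
```

View pics/scene.png

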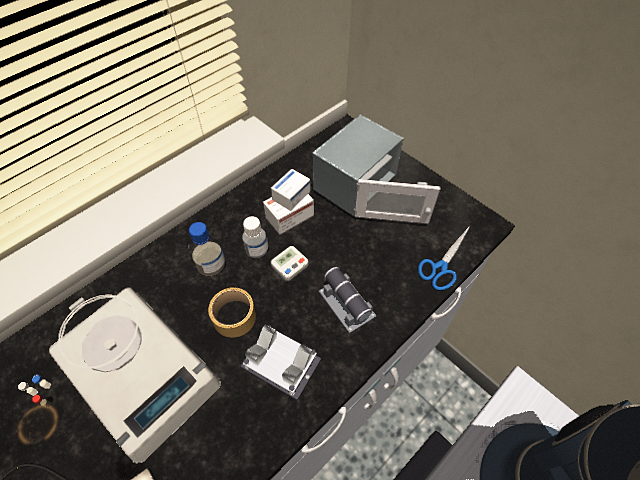

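View pics/top.png

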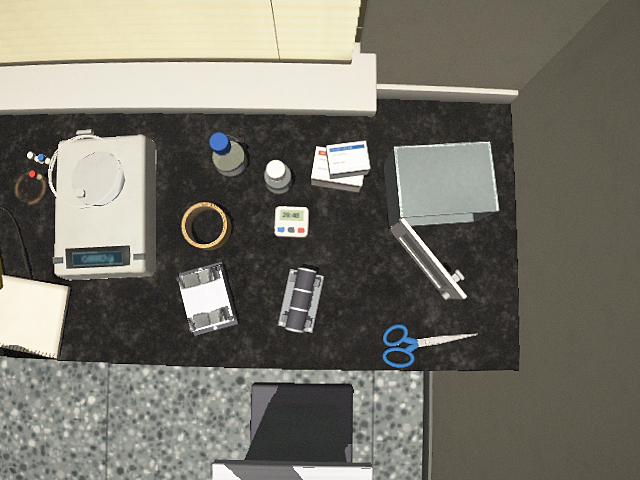

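The scene view shows the V-block at about (282,358), the cradle and barrel at (348,295), the tape at (232,312), the timer at (290,262) and the cabinet at (360,165) with its door open at (398,200). In the top view the hinge is at about (398,225), the door's free edge at (465,297), the barrel at (300,298) and the V-block at (207,298).

Run:
```python
from h import *
Z=np.load('top.npz');P=Z['P'];d=Z['d']
S=np.load('scene.npz')['P']
def rect(name,Q,zl,zh,box):
    u0,v0,u1,v1=box; A=Q[v0:v1,u0:u1].reshape(-1,3)
    A=A[(A[:,2]>zl)&(A[:,2]<zh)]
    if len(A)<5: print(name,len(A));return A
    r=cv2.minAreaRect(A[:,:2].astype(np.float32)); print(name,len(A),'med',np.median(A,0).round(4),'rect',np.round(r[0],4),np.round(r[1],4),round(r[2],1),'z',A[:,2].min().round(4),A[:,2].max().round(4)); return A
rect('bench',P,-.02,.02,(100,290,170,340))
rect('cabtop',P,.13,.15,(385,130,505,232))
rect('door',P,.127,.15,(385,222,480,310))
rect('doorall',P,.04,.15,(395,222,480,310))
rect('barrel',P,.045,.075,(270,255,335,345))
rect('cradle',P,.004,.075,(270,255,335,345))
rect('vtop',P,.055,.075,(170,255,245,345))
rect('nestplate',P,.022,.04,(170,255,245,345))
rect('vall',P,.006,.075,(170,255,245,345))
S_=S
for n,b,zl,zh in (('doorS',(340,165,450,230),.128,.15),('barS',(315,255,380,335),.045,.075),('craS',(315,255,380,335),.005,.075),('vS',(235,315,330,400),.055,.075),('vallS',(235,315,330,400),.006,.075)): rect(n,S,zl,zh,b)
rect('timer',P,.01,.03,(270,200,315,242)); rect('tape',P,.03,.06,(175,195,235,255))
```

```text
bench 3480 med [4.389e-01 3.278e-01 4.000e-04] rect [0.4393 0.329 ] [0.0998 0.1484] 2.1 z -0.0051 0.0071
cabtop 7050 med [ 0.6967 -0.2645  0.1399] rect [ 0.6864 -0.2695] [0.1566 0.1809] 5.2 z 0.13 0.1446
door 574 med [ 0.5524 -0.2458  0.1383] rect [ 0.56  -0.251] [0.1732 0.0269] 39.4 z 0.1271 0.1429
doorall 1607 med [ 0.5481 -0.2484  0.1167] rect [ 0.5625 -0.2504] [0.1791 0.0412] 35.0 z 0.0401 0.1429
barrel 1192 med [ 0.4794 -0.0098  0.0601] rect [ 0.4787 -0.0093] [0.036  0.1216] 79.2 z 0.0455 0.0669
cradle 2163 med [ 0.4778 -0.0109  0.0521] rect [ 0.4785 -0.0127] [0.1787 0.127 ] 2.5 z 0.004 0.0669
vtop 643 med [0.4578 0.1785 0.0647] rect [0.4767 0.1764] [0.1039 0.0695] 16.8 z 0.055 0.0709
nestplate 1565 med [0.4759 0.1707 0.0322] rect [0.4766 0.1764] [0.1113 0.0897] 17.4 z 0.022 0.0399
vall 3091 med [0.476  0.1711 0.0329] rect [0.4757 0.1762] [0.1322 0.0932] 16.6 z 0.0061 0.0709
doorS 835 med [ 0.6101 -0.2168  0.1377] rect [ 0.5881 -0.2489] [0.2189 0.0588] 39.2 z 0.128 0.1445
barS 972 med [ 0.474  -0.0065  0.059 ] rect [ 0.4785 -0.0111] [0.0363 0.122 ] 78.6 z 0.045 0.0654
craS 1821 med [0.4729 0.     0.0485] rect [ 0.4785 -0.0112] [0.0706 0.1221] 78.9 z 0.005 0.0654
vS 624 med [0.4557 0.1724 0.063 ] rect [0.4765 0.1756] [0.1062 0.0697] 16.9 z 0.055 0.069
vallS 3531 med [0.4746 0.18   0.0315] rect [0.4968 0.18  ] [0.1778 0.1004] 12.3 z 0.006 0.069
timer 1013 med [0.6339 0.0136 0.0182] rect [0.6347 0.0133] [0.0617 0.0686] 1.0 z 0.0102 0.0243
tape 690 med [0.62   0.1823 0.0469] rect [0.6197 0.1813] [0.09   0.0889] 55.1 z 0.03 0.0524
```

```bash
cat >> h.py <<'E'
def down(a):  # tool pointing down, its x axis at world angle a
    c,s=np.cos(a),np.sin(a); return np.array([[c,s,0],[s,-c,0],[0,0,-1.]])
E
python3 - <<'E'
from h import *
Z=np.load('top.npz');P=Z['P']
A=P[222:310,385:480].reshape(-1,3);A=A[(A[:,2]>.133)&(A[:,2]<.145)&(A[:,0]<.625)]
vx,vy,x0,y0=cv2.fitLine(A[:,:2].astype(np.float32),cv2.DIST_HUBER,0,.01,.01).ravel()
if vx<0: vx,vy=-vx,-vy
t=(A[:,:2]-[x0,y0])@[vx,vy]; print('door dir',np.degrees(np.arctan2(vy,vx)),x0,y0,np.percentile(t,[0,2,98,100]), ((A[:,:2]-[x0,y0])@[-vy,vx]).std())
free=np.array([x0,y0])+np.percentile(t,1)*np.array([vx,vy]); print('free',free,'hinge',free+.178*np.array([vx,vy]))
C=P[130:232,385:505].reshape(-1,3);C=C[(C[:,2]>.133)&(C[:,2]<.147)]
# front edge of cabinet top: min x per y bin, away from the door
ys=np.arange(-.34,-.2,.01);E=[(C[abs(C[:,1]-y)<.005,0].min(),y) for y in ys];print(np.round(E,4).tolist())
ys=np.arange(-.34,-.2,.02);print([C[abs(C[:,1]-y)<.005,0].max().round(4) for y in ys])
s=sense();print(np.round(s['tcp_rot'],2).tolist(),s['time_s'])
for a in np.radians([-50,-20,5,40,95,-140,130,-175]):
    print(np.degrees(a),[None if (q:=inverse_kinematics(p,down(a))) is None else np.round(q,2).tolist() for p in ([.509,-.229,.25],[.63,-.31,.138])])
E
```

```text
door dir 39.259678 0.5526024 -0.24558319 [-0.08433098 -0.08076848  0.08175762  0.08663059] 0.002537909195433804
free [ 0.48836787 -0.29808311] hinge [ 0.62619074 -0.18543827]
[[0.6407, -0.34], [0.6406, -0.33], [0.6387, -0.32], [0.6382, -0.31], [0.6376, -0.3], [0.636, -0.29], [0.6356, -0.28], [0.6341, -0.27], [0.6335, -0.26], [0.6324, -0.25], [0.6313, -0.24], [0.631, -0.23], [0.6294, -0.22], [0.6021, -0.21], [0.6018, -0.2]]
[np.float64(0.7698), np.float64(0.7684), np.float64(0.7656), np.float64(0.7655), np.float64(0.7625), np.float64(0.7622), np.float64(0.7594), np.float64(0.7573)]
[[-0.94, 0.33, -0.0], [0.33, 0.94, -0.0], [-0.0, -0.0, -1.0]] 0.1
-50.0 [[-0.47, 0.47, 1.12, 1.86, -0.47, 1.11, -1.62], [-0.24, 0.9, 1.11, 1.61, -0.85, 1.18, -1.38]]
-20.0 [[-0.36, 0.38, 0.92, 1.86, -0.35, 1.07, -1.22], [-0.16, 0.79, 0.91, 1.61, -0.69, 1.09, -0.98]]
5.0 [[-0.39, 0.4, 0.98, 1.86, -0.38, 1.08, -0.75], [-0.26, 0.93, 1.16, 1.61, -0.9, 1.22, -0.39]]
40.0 [[-0.38, 0.4, 0.96, 1.86, -0.37, 1.07, -0.15], [-0.25, 0.91, 1.14, 1.61, -0.88, 1.2, 0.21]]
95.0 [[-0.37, 0.39, 0.94, 1.86, -0.36, 1.07, 0.8], [-0.21, 0.85, 1.02, 1.61, -0.78, 1.14, 1.1]]
-140.0 [[1.09, 0.46, -0.99, 1.78, 0.42, 1.13, 2.24], [0.99, 0.84, -1.0, 1.53, 0.74, 1.18, 2.12]]
130.0 [[-0.36, 0.39, 0.93, 1.86, -0.35, 1.07, 1.41], [-0.07, 0.72, 0.73, 1.6, -0.54, 1.03, 1.53]]
-175.0 [[-0.37, 0.39, 0.94, 1.86, -0.36, 1.07, 2.37], [0.01, 0.68, 0.6, 1.6, -0.44, 1.0, 2.41]]
```

Run:
```python
from h import *
H=np.array([.627,-.189]);cab=np.radians(5.4)
def pose(phi,off):
    a=cab-phi; x=np.array([np.cos(a),np.sin(a)]); y=np.array([-x[1],x[0]])
    return np.r_[H-.115*y-x*(.015+off),.138],down(a)
command_gripper(0.0,40)
p,R=pose(.98,.035); movep(p+[0,0,.09],R); move_l(p,R,feed=.2)
print(sense()['time_s'],sense()['wrist_force'])
for phi in np.arange(.92,.13,-.13):
    p,R=pose(phi,0); move_l(p,R,feed=.12)
    print(round(phi,2),np.round(sense()['wrist_force'],1))
p,R=pose(.12,0);move_l(p,R,feed=.1)
p,R=pose(0,-.02); hit=move_l(p,R,feed=.04,until_force=22)
s=sense();p0,_=pose(0,0);print(hit,np.round(s['position'],4),p0.round(4),np.round(s['wrist_force'],1),s['time_s'])
cp=campose('top');im,d=camera('top');save('t2',im[100:380,160:530])
```

```text
4.6333 [ 0.12767144 -0.53236368 -0.27597451]
0.92 [-0.8 -0.4 -0.1]
0.79 [-0.7 -0.1 -0.2]
0.66 [-0.1 -0.7  0.5]
0.53 [-1.1 -0.4 -0.2]
0.4 [ 0.2 -0.9  0.8]
0.27 [ 0.6 -0.1  0.1]
0.14 [-0.1 -0.8  0.2]
True [ 0.6187 -0.3043  0.1371] [ 0.6229 -0.3049  0.138 ] [-1.5 -0.5  1.1] 7.6
```

View pics/t2.png

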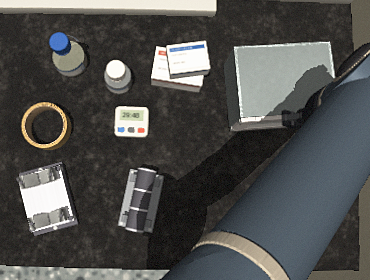

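The crop shows the arm over the cabinet, with the door lying along its front edge at about (270,125). I'll push again to confirm the catch.

Run:
```python
from h import *
R=np.array(sense()['tcp_rot']);p=np.array(sense()['position']);n=np.array([np.cos(.094),np.sin(.094),0])
print(move_l(p+.02*n,feed=.03,until_force=25)); s=sense();print(np.dot(np.array(s['position'])-p,n),s['wrist_force'])
p=np.array(s['position']);move_l(p-.05*n,feed=.2);print(sense()['wrist_force']);p=p-.05*n;move_l(p+[0,0,.1],feed=.25)
movep([.4786,-.0100,.25],down(np.radians(-11)))
cp=campose('top');im,d=camera('top');P=cloud(cp,d)
A=P[190:260,385:505].reshape(-1,3);A=A[(A[:,2]>.125)&(A[:,2]<.147)]
print([(y.round(2),A[abs(A[:,1]-y)<.005,0].min().round(4)) for y in np.arange(-.35,-.18,.02)])
w,dw=camera('wrist');cw=campose('wrist');save('w1',w);np.savez('w1',P=cloud(cw,dw),im=w);print(sense()['time_s'],sense()['position'])
save('t3',im[100:380,160:530])
```

```text
True
8.106782750724532e-05 [-1.41298827 -0.10961518  0.50572788]
[ 0.29352207  0.96985899 -0.63504636]
[(np.float64(-0.35), np.float64(0.6336)), (np.float64(-0.33), np.float64(0.6317)), (np.float64(-0.31), np.float64(0.6298)), (np.float64(-0.29), np.float64(0.6277)), (np.float64(-0.27), np.float64(0.6262)), (np.float64(-0.25), np.float64(0.6242)), (np.float64(-0.23), np.float64(0.6223)), (np.float64(-0.21), np.float64(0.6204)), (np.float64(-0.19), np.float64(0.6187))]
10.3 [ 0.47916014 -0.01120358  0.25008593]
```

View pics/w1.png

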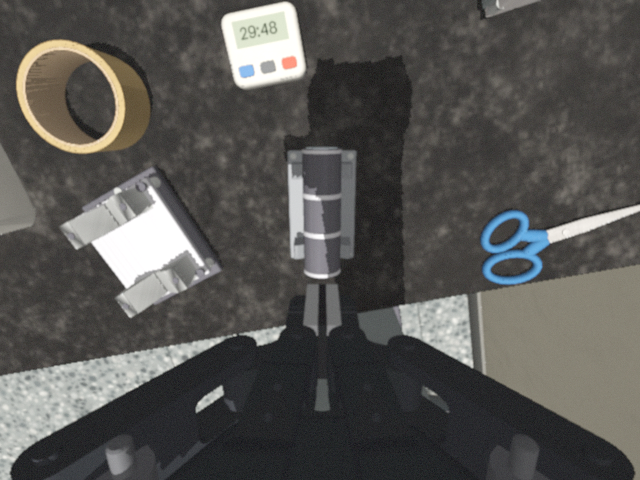

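The wrist view shows the barrel at (321,213), aligned with the image columns, and the V-block at (150,245). The door's front edge is now parallel to the cabinet front (slope 0.093 against 0.094), so the door is shut.

Run:
```python
from h import *
P=np.load('w1.npz')['P']
def rect(name,zl,zh,box):
    u0,v0,u1,v1=box; A=P[v0:v1,u0:u1].reshape(-1,3);A=A[(A[:,2]>zl)&(A[:,2]<zh)]
    r=cv2.minAreaRect(A[:,:2].astype(np.float32));print(name,len(A),np.median(A,0).round(4),np.round(r[0],4),np.round(r[1],4),round(r[2],1),A[:,2].max().round(4))
rect('barrel',.046,.075,(280,135,365,285))
rect('vtop',.055,.08,(50,150,230,325))
rect('vall',.005,.08,(50,150,230,325))
a=np.radians(16.8)
for ang in (16.8,196.8,-11,169): print(ang,[None if (q:=inverse_kinematics(p,down(np.radians(ang)))) is None else np.round(q,2).tolist() for p in ([.4765,.176,.2],[.4786,-.0105,.06])])
```

```text
barrel 4850 [ 0.4851 -0.0121  0.061 ] [ 0.4796 -0.0114] [0.036  0.1211] 79.1 0.0663
vtop 2742 [0.5008 0.1793 0.0647] [0.4773 0.1748] [0.104  0.0699] 16.6 0.0693
vall 12204 [0.4842 0.1653 0.0331] [0.4971 0.1805] [0.1712 0.0925] 17.0 0.0693
16.8 [[-1.02, 0.31, 0.71, 2.02, -0.25, 0.91, -1.45], [-0.57, 0.51, 0.64, 2.19, -0.54, 0.6, -0.81]]
196.8 [[0.46, 0.52, -1.17, 1.94, 0.55, 1.05, 0.91], [0.81, 0.79, -1.18, 2.11, 0.95, 0.94, 0.93]]
-11 [[-1.09, 0.32, 0.8, 2.02, -0.29, 0.91, -1.89], [-0.61, 0.53, 0.7, 2.19, -0.6, 0.62, -1.24]]
169 [[0.46, 0.52, -1.17, 1.94, 0.55, 1.05, 0.42], [0.81, 0.79, -1.18, 2.11, 0.95, 0.94, 0.44]]
```

Run:
```python
from h import *
B=np.array([.479,-.0106]);aB=np.radians(-11);V=B+[-.0021,.1862];aV=aB+np.radians(27.8)
command_gripper(.085,40)
movep([*B,.14],down(aB)); move_l([*B,.049],feed=.12)
command_gripper(.0,40); s=sense(); print(s['finger_gap'],s['gripper_force'],s['position'],s['wrist_force'])
assert abs(s['finger_gap']-.036)<.004
move_l([*B,.15],feed=.15); print(sense()['finger_gap'],sense()['wrist_force'])
movep([*V,.15],down(aV)); move_l([*V,.082],feed=.12); sleep(.2)
print(sense()['position'],sense()['wrist_force'],move_l([*V,.0725],feed=.02,until_force=5)); s=sense();print(s['position'],s['wrist_force'],s['time_s'])
```

```text
0.03507508013209077 39.34861600399017 [ 0.47912958 -0.01096605  0.04949638] [-0.95266107 -1.02129612  5.69502928]
0.03488843924379876 [ 0.0382331   0.50473095 -1.26185576]
[0.47742228 0.175784   0.08274748] [-0.16535175 -0.3796624  -1.37957322] True
[0.47692022 0.17536084 0.072349  ] [-0.10589153  0.58135297  3.73348142] 16.05
```

Run:
```python
from h import *
command_gripper(.06); sleep(.2)
s=sense();p=np.array(s['position']);print(p,s['wrist_force'])
move_l([p[0],p[1],.25],feed=.2);command_gripper(0.,40);sleep(.2)
cw=campose('wrist');w,d=camera('wrist');save('w2',w);P=cloud(cw,d)
hsv=cv2.cvtColor(w,cv2.COLOR_RGB2HSV)
np.savez('w2',P=P,im=w)
c=P[100:330,200:440].reshape(-1,3);c=c[(c[:,2]>.05)&(c[:,2]<.1)]
top=c[c[:,2]>.074];r=cv2.minAreaRect(top[:,:2].astype(np.float32));print('barrel',len(top),np.round(r[0],4),np.round(r[1],4),r[2],top[:,2].max())
r=cv2.minAreaRect(c[:,:2].astype(np.float32));print('all',np.round(r[0],4),np.round(r[1],4),r[2]);print(sense()['time_s'])
```

```text
[0.47605938 0.17518774 0.07175122] [0.71886098 0.49096109 0.44680748]
barrel 5250 [0.4776 0.1751] [0.1203 0.0347] 16.55589485168457 0.08845034952640796
all [0.4855 0.2146] [0.1581 0.139 ] 16.737600326538086
18.5083
```

View pics/w2.png

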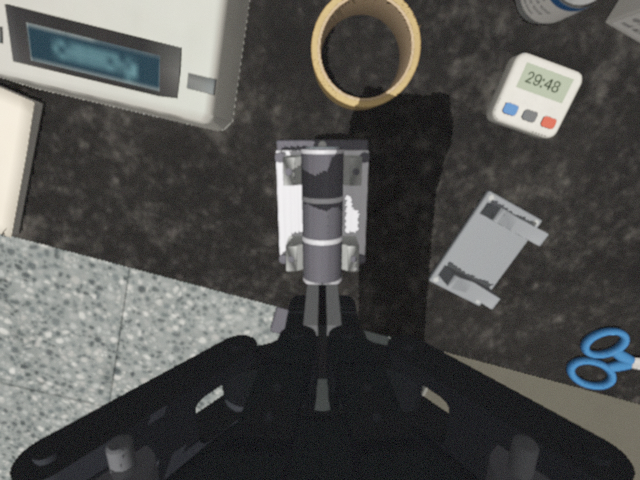

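The wrist view shows the barrel seated symmetrically in both lands, about (322,215), with its ends equally placed. It measures within 1 mm and 0.3° of the V, so I'll press it now.

Run:
```python
from h import *
V=[.4773,.1750];R=down(np.radians(16.7))
move_l([*V,.120],R,feed=.15);sleep(.3)
f0=np.mean([sense()['wrist_force'] for _ in range(1)],0)
hit=move_l([*V,.104],feed=.012,until_force=3.5);s=sense();zc=s['position'][2];print(hit,zc,s['wrist_force'],f0)
for k in (.110,.109,.108,.107,.106):
    move_l([*V,k],feed=.01);sleep(.25)
    q=[]
    for _ in range(8): sleep(.02);s=sense();q.append([s['position'][2],*s['wrist_force']])
    q=np.mean(q,0);print(k,q.round(4))
    if q[3]-f0[2]>11: break
print(s['ft_torque'],s['time_s'])
```

```text
True 0.11035058164151648 [-1.17630786  0.57311378  4.69950291] [ 0.26260589 -0.5973228  -0.4978627 ]
0.11 [ 0.1103 -1.3473 -0.1821  4.9875]
0.109 [ 0.1094 -1.5803 -0.5544  6.4328]
0.108 [ 0.1085 -1.5238 -0.3442  7.5011]
0.107 [ 0.1077 -2.2792 -0.7254  8.6722]
0.106 [ 0.1068 -2.6965 -0.6863 10.1375]
[-0.11439098  0.60734506  0.07422926] 23.825
```

Run:
```python
from h import *
move_l([.4771,.1750,.1052],feed=.01);sleep(.4)
q=[]
for _ in range(15): sleep(.02);s=sense();q.append([*s['position'],*s['wrist_force']])
print(np.mean(q,0).round(4),s['time_s'])
cp=campose('scene');im,d=camera('scene');save('s9',cv2.resize(im[90:410,190:460],None,fx=1.8,fy=1.8))
```

```text
[ 0.4773  0.175   0.1061 -2.6224 -0.4799 11.096 ] 24.725
```

View pics/s9.png

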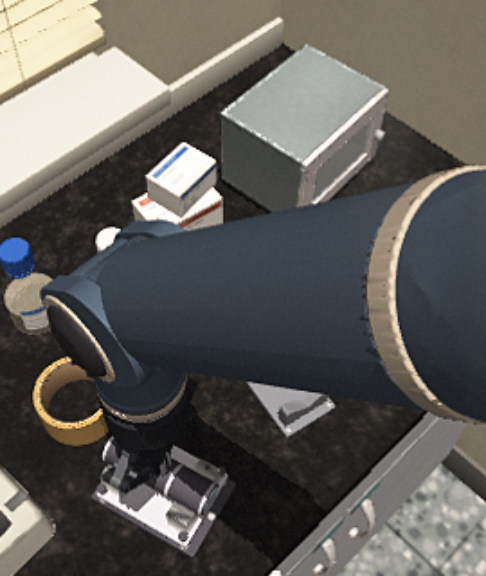

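The door is shut at about (345,160) and the barrel is pressed in the V-block at (170,490). Force (11.5 N net) and height (about 4.9 mm below contact) agree on roughly 5 mm of sink, so I'll hand it in.

```bash
python3 -c "
from rig import *
print(finish_job())"
```

```text
the job is handed in; nothing more can be done
None
```

I handed the job in at about 25 s with the cabinet door shut and the barrel centred in the V-block to within about 1 mm. The closed fingertips are holding it pressed down about 5 mm (11.5 N net), and nothing else on the bench was touched.

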